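# Bleed the end cap on a tilting pipe clamp

### The job

The pipe stub held in the tilting bench clamp is leaning over: first stand it upright. Then screw the black end cap on its top clockwise all the way down until it bottoms out, and back it off a quarter turn so that it can bleed. Finish while still gripping the cap at that setting (do not let go), and leave the loose fittings around the clamp (spare cap, capped stub, elbow) where they are.

Things in the scene. Friction and masses are not known exactly. Their poses are not given: they have to be found in the camera images.
- holder: tilting bench clamp bolted to the bench: steel foot plate 150 x 110 x 12 mm, two upright grey cheeks 60 mm long, 78 mm high, outer faces 82 mm apart (98 over the bolt heads). Origin: centre of the plate's underside. z is up; y is the direction of the tilt pivot, a level line 55 mm above the origin.
- head (a joint): tilt of the clamp's head with its grey pipe stub (40 mm diameter), rad: 0 = pipe exactly upright, positive = leaning towards the holder's +x, away from the robot. Starts 0.4 to 0.75, range -0.5 to 1.0, no stop at upright. Stays where left: friction 0.8 N m, about 8 N at the cap. With the cap gripped along the holder's y it swings with the tool kept pointing down, turning between the pads.
- cap: black round knurled screw cap, 48 mm diameter, 26 mm high, on the pipe stub's free end; grip it at any yaw. Origin: centre of its underside, on the pipe axis, 90 mm from the pivot when home. z: along the pipe axis out through its flat top; x: along the one raised grey rib on the top (20 x 5 x 3 mm, centre to rim). It cannot come off. Just below: the pipe's collar, 44 mm diameter, 10 mm thick.
- cap_turn (a joint): how far the cap is unscrewed, rad: 0 = fully home on the collar (hard stop; a gripper that turns on slips round the cap), growing anticlockwise seen from above. Starts 1.9 to 3.3, limit 5.0. Turns against about 0.1 N m and stays where left. Right-hand thread, pitch 6 mm: the cap sinks 1 mm per rad of tightening.
- spare_cap: bystander: a loose cap of the same kind standing on the bench beside the clamp, 48 mm diameter, 26 mm high (29 mm over its rib); origin at the centre of its underside
- stub: bystander: a loose capped pipe stub standing upright on the bench beside the clamp, 48 mm diameter at its cap, 96 mm high; origin at the centre of its underside
- elbow: bystander: loose grey pipe elbow lying behind the clamp, 49 mm thick, two legs about 63 mm long along its x and y; origin on the bench below the corner

How it is judged:
By the outcome, as a careful person would: the job done as asked, in the order asked, and still so for the second after the job is handed in, while the arm keeps its last pose, push and grip.
It also fails if it takes over 51 s, if anything falls off the work surface, if the arm or the gripper's body presses on something with over 40 N, if the wrist force passes 120 N, or if a joint passes its speed limit or range.

### The arm

A 6-joint arm with a two-finger parallel gripper is mounted at the origin on the work surface. World frame = base frame: x ahead of the robot, y to its left, z up, the work surface at z = 0. Lengths are in m, angles in degrees, forces in N, time in s.
With the tool pointing down it reaches from about 0.3 to 0.75 m from the base axis. Payload 8.5 kg.
Tool frame: the origin (TCP) lies at the very end of the fingers, on their centre line; the grasp point (between the pads) lies 19 mm behind it; z points along the fingers, y is the line along which they close (so a half turn about z gives the same grasp; the last joint's range is limited). The gripper opens to 85 mm and grips with 20 to 120 N. Pads are 22 mm wide; open, the fingers measure 114 mm over their backs; the gripper's body (76 mm by 85 mm) begins 54 mm behind the grasp point. The pads swing forward as they close: fully open they stand 13 mm farther back than shut.
Start: joints at [-78.341, 21.807, 74.336, -0, 83.858, -12.336], TCP at [0.224, -0.502, 0.231] pointing down, gripper open.
Joint ranges: [-178.18, 178.18], [-50.72, 133.34], [12.68, 142.11], [-81.47, 261.47], [9.98, 163.14], [-165.26, 165.26]. Speed limits (degrees/s): [136.94, 136.94, 180, 180, 180, 180].

### API

Orientations are given as a 3x3 rotation matrix whose columns are the frame's x, y, z axes.
In Python, from rig import observe, cams, ticket gives the robot as it stands.
- The arm moves only by the tool move_arm, never from a script. Its arguments are lists of equal length, an entry for each row: "jaw": the finger opening in cm, from 0 to 8.54; "dp": the shift along the tool's x, y, z in cm, a list of three; "turn": the turn, a rotation vector about the tool's x, y, z in rad, a list of three. In form: {"jaw": [jaw, ...], "dp": [[tx, ty, tz], ...], "turn": [[wx, wy, wz], ...]}. A call has 1 to 12 rows; each row shifts and turns the commanded pose from where the row before left it, along the tool's axes as they then stand; what a row does not reach is not made up. A row lasts 1/12 s, in which the tool goes at most 41.7 mm and 7.16 degrees, less where a joint would pass 70% of its speed; a pose out of reach is approached as far as the arm can. A call is refused whole if a number of a shift passes 4.17 or a number of a turn 0.125, either way. A call with a gripper value outside its range is refused whole. The fingers move at their own pace and stop on an object; "force" is the grip in N (left out, the last holds). Time passes only in rows, so rows that do not move let the fingers close. It gives the time, the measured TCP pose, the force, the opening and the grip force at its end, in the units of the state.
- observe(): the state, without advancing time (a new reading comes with each control period).
- cams.get_image(name): name is "scene" or "top"; returns (picture, depth): 384x512x3 uint8, red, green, blue; 384x512 float32, m along the optical axis (not along the pixel's ray), 0 where there is no reading.
- cams.calibration(name): a dict with "vertical_fov" (degrees; the focal length in pixels is half the picture's height over the tangent of half this angle, whatever the lens; pixels are square), "cx", "cy" (the principal point, pixels), "view" (4x4, takes a point from world to camera coordinates). Camera axes: x right, y up, looking along -z (the intrinsics and any distortion apply to the point x, -y, -z); pixel columns grow to the right and rows downward; lengths in m; the calibration is good to about 2 mm. A picture is of the moment at which its call begins. calibration takes no time and is no camera call.
- ticket.close_job(): hands the job in; it is judged then, once.
Trained networks look in the newest picture that a camera, given by its name, has taken for a name from the list of things; names that differ only in an ending like _2 or _b are one class to them, and where a whole thing is asked for, a point or a joint stands for the part that bears it (a point fixed in the world has none). Each returns a list of dicts, best first, with "p" (0 to 1); they miss things now and then, are a little off and sometimes report something else, mostly with a low value. They report only what shows in the picture. A call takes as long as a camera call.
- cams.spot_in(camera, query): "box" ([centre column, centre row, width, height] as shares, 0 to 1, of the picture: columns of its width, rows of its height, round what is visible of it).
- cams.outline_of(camera, query): "mask" (384x512 bool, what is visible of it) and "box" ([centre column, centre row, width, height] as shares, 0 to 1, of the picture: columns of its width, rows of its height, round what is visible of it).
- cams.mark_of(camera, query): "location" ([column, row] as shares, 0 to 1, of the picture: columns of its width, rows of its height: a listed point, or the origin of a listed thing).
The state is a dict: "time_s": time; "q": joint angles; "qvel": joint speeds; "joint_efforts": joint torques, N m; "position": TCP position; "tool_rot": TCP orientation; "ft_force": force on the tool from outside, world axes, zero at the start; "wrist_torque": the same for the moment, N m; "grip_width": finger opening in m; "gripper_force": force on a finger pad.
Only numpy, scipy, OpenCV 4.12 (cv2) and the standard library are available. Lean on these libraries where they do the work, as an engineer would, in place of code of your own. Each camera call takes 0.05 s, during which the arm holds its last target. There are 200 camera calls.

## Working session

There is one attempt and no reset: what is moved stays moved. The work goes in short steps, Python scripts to look and compute and a tool call to move; the robot and the scene stay as the last step left them, time stands still between calls to the robot, and variables do not carry over. Pictures are saved under pics/ and viewed, at most 10 in all, crops included, and the job is handed in when it is done.

Besides the shell and the picture viewer there is one more tool, called after ">>>" by a JSON object that holds its "method" and its "body", one argument or row to a line. move_arm: Moves the arm, as the interface text tells. Its arguments: {"type":"object","properties":{"jaw":{"type":"array","items":{"type":"number"}},"dp":{"type":"array","items":{"type":"array","items":{"type":"number"}}},"turn":{"type":"array","items":{"type":"array","items":{"type":"number"}}},"force":{"type":"number"}},"required":["jaw","dp","turn"]}

```bash
mkdir -p pics; ls; cat > h.py <<'E'
import numpy as np, cv2
from rig import observe, cams, ticket
def deproj(name,d,mask=None):
    c=cams.calibration(name); H,W=d.shape
    f=H/2/np.tan(np.radians(c["vertical_fov"])/2)
    v,u=np.mgrid[:H,:W]
    P=np.stack([(u-c["cx"])/f*d,-(v-c["cy"])/f*d,-d,np.ones_like(d)],-1)
    return (P@np.linalg.inv(np.array(c["view"])).T)[...,:3]
E
python3 - <<'E'
from h import *
for n in("scene","top"):
    im,d=cams.get_image(n); cv2.imwrite(f"pics/{n}0.png",im[...,::-1]); np.save(n+"_d.npy",d)
    print({k:np.round(v,3).tolist() for k,v in cams.calibration(n).items() if not isinstance(v,str)})
    P=deproj(n,d); np.save(n+"_P.npy",P)
    for q in("cap","holder","spare_cap","stub","elbow"):
        for r in cams.outline_of(n,q)[:2]:
            m=r["mask"]&(d>0)
            if m.sum(): print(n,q,round(r["p"],2),np.round(r["box"],3)*[512,384,512,384],np.round(np.median(P[m],0),3),np.round(np.percentile(P[m],[2,98],axis=0),3).tolist())
    print([ (round(r["p"],2),np.round(r["location"],3)*[512,384]) for r in cams.mark_of(n,"cap")])
E
```

```text
pics
{'vertical_fov': 42.001, 'cx': 253.284, 'cy': 192.176, 'view': [[-0.028, 1.0, -0.004, -0.032], [-0.722, -0.018, 0.692, 0.325], [0.692, 0.022, 0.722, -1.569], [0.0, 0.0, 0.0, 1.0]]}
scene cap 0.97 [294.912 200.064  24.064  25.728] [0.604 0.137 0.141] [[0.583, 0.115, 0.123], [0.62, 0.161, 0.156]]
scene holder 0.77 [288.768 213.888  47.104  53.76 ] [0.564 0.128 0.013] [[0.48, 0.077, 0.003], [0.616, 0.184, 0.153]]
scene spare_cap 0.76 [350.72 228.48  23.04  23.04] [0.576 0.269 0.023] [[0.547, 0.247, -0.001], [0.592, 0.292, 0.028]]
scene spare_cap 0.55 [317.952 263.424  40.96   49.536] [0.701 0.184 0.036] [[0.637, 0.149, -0.001], [0.739, 0.222, 0.048]]
scene stub 0.78 [220.16  199.296  20.992  42.24 ] [ 0.539 -0.03   0.077] [[0.504, -0.053, 0.001], [0.549, -0.009, 0.097]]
scene elbow 0.91 [318.464 265.728  43.52   48.768] [0.702 0.184 0.036] [[0.638, 0.151, 0.007], [0.739, 0.223, 0.048]]
scene elbow 0.33 [297.472 199.68   24.576  24.96 ] [0.604 0.137 0.141] [[0.585, 0.115, 0.121], [0.62, 0.16, 0.156]]
[(0.82, array([290.816, 198.144]))]
{'vertical_fov': 46.814, 'cx': 261.632, 'cy': 1
[... 168 characters left out ...]
8  23.04 ] [0.592 0.135 0.144] [[0.571, 0.113, 0.127], [0.618, 0.159, 0.156]]
top holder 0.81 [228.864 221.184  59.904  84.48 ] [0.529 0.126 0.061] [[0.451, 0.075, 0.0], [0.609, 0.183, 0.153]]
top holder 0.21 [202.752 158.592  44.032  50.688] [0.689 0.181 0.037] [[0.632, 0.147, 0.022], [0.728, 0.22, 0.049]]
top spare_cap 0.73 [165.376 212.352  25.6    21.12 ] [0.564 0.267 0.024] [[0.542, 0.246, 0.002], [0.585, 0.29, 0.028]]
top stub 0.78 [305.152 231.168  22.528  24.576] [ 0.522 -0.032  0.095] [[0.502, -0.055, 0.001], [0.545, -0.011, 0.098]]
top elbow 0.81 [201.728 158.976  40.448  51.84 ] [0.689 0.182 0.037] [[0.632, 0.147, -0.002], [0.731, 0.222, 0.049]]
[(0.66, array([220.672, 201.216]))]
```

```bash
python3 - <<'E'
from h import *
a=cv2.imread("pics/scene0.png")[150:290,190:370]; b=cv2.imread("pics/top0.png")[130:280,150:330]
a=cv2.resize(a,None,fx=3,fy=3,interpolation=2);b=cv2.resize(b,None,fx=3,fy=3,interpolation=2)
a=a[:,:400*1] if 0 else a
cv2.imwrite("pics/a.png",a);cv2.imwrite("pics/b.png",b)
P=np.load("top_P.npy"); 
# plane fit of cap top in both
for n,box in(("top",(205,235,182,208)),("scene",(282,308,186,214))):
    P=np.load(n+"_P.npy");c0,c1,r0,r1=box
    m=np.zeros(P.shape[:2],bool);m[r0:r1,c0:c1]=1
    r=cams.outline_of(n,"cap")[0]["mask"]&(P[...,2]>.11)
    Q=P[r]; best=None;rng=np.random.default_rng(0)
    for _ in range(500):
        s=Q[rng.choice(len(Q),3,0)];N=np.cross(s[1]-s[0],s[2]-s[0]);
        if np.linalg.norm(N)<1e-5: continue
        N/=np.linalg.norm(N);N*=np.sign(N[2]);i=abs((Q-s[0])@N)<.0015
        if N[2]>.5 and (best is None or i.sum()>best.sum()):best=i
    q=Q[best];c=q.mean(0);N=np.linalg.svd(q-c)[2][2];N*=np.sign(N[2])
    print(n,best.sum(),len(Q),c,N,"tilt",np.arccos(N[2]),"yaw",np.degrees(np.arctan2(N[1],N[0])))
print(observe()["tool_rot"])
E
```

```text
top 256 535 [0.60092804 0.13613046 0.1427612 ] [0.66528191 0.06672936 0.74360418] tilt 0.7323515318021577 yaw 5.727746487282264
scene 229 439 [0.60504421 0.13801244 0.14058643] [0.68173976 0.04279423 0.73034208] tilt 0.7519737270869286 yaw 3.59186298059058
[[ 9.13581682e-01  4.06655272e-01  1.31991031e-06]
 [ 4.06655272e-01 -9.13581682e-01 -2.15234413e-05]
 [-7.54677502e-06  2.02001702e-05 -1.00000000e+00]]
```

View pics/a.png

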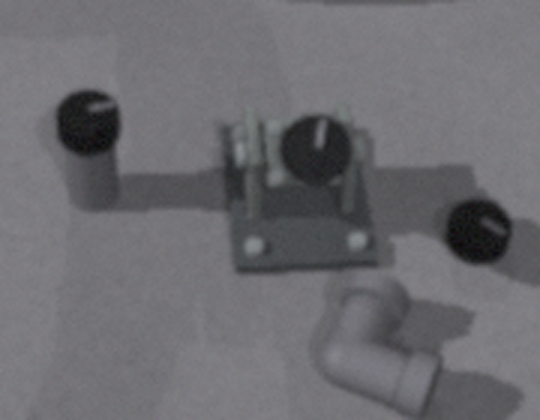

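View pics/b.png

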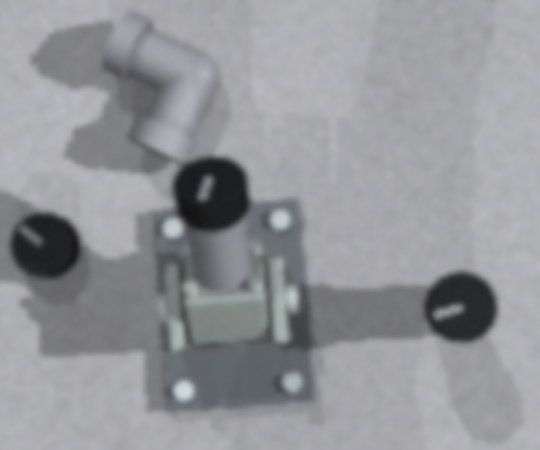

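```bash
python3 - <<'E'
from h import *
print([k for k in cams.calibration("top")])
P=np.load("top_P.npy");S=np.load("scene_P.npy")
B=[]
for u,v in((173,228),(280,219),(183,390),(293,382)):
    c,r=150+u/3,130+v/3; c,r=int(round(c)),int(round(r)); B.append(np.median(P[r-1:r+2,c-1:c+2].reshape(-1,3),0))
B=np.array(B);print(B.round(4),"mean",B.mean(0))
print("yaw",[np.degrees(np.arctan2(*(B[i]-B[j])[[1,0]])) for i,j in((0,2),(1,3))],[np.degrees(np.arctan2(-(B[i]-B[j])[0],(B[i]-B[j])[1])) for i,j in((0,1),(2,3))])
# plate & cheek surfaces
for n,Q in(("top",P),("scene",S)):
    m=(Q[...,0]>.4)&(Q[...,0]<.64)&(Q[...,1]>.05)&(Q[...,1]<.21)
    pl=m&(abs(Q[...,2]-.012)<.005)
    (cx,cy),wh,a=cv2.minAreaRect((Q[pl][:,:2]*1000).astype(np.float32)); print(n,"plate",cx,cy,wh,a,np.median(Q[pl][:,2]))
    ch=m&(Q[...,2]>.068)&(Q[...,2]<.095)
    q=Q[ch]; print(len(q),[np.round(np.percentile(q[:,k],[1,10,50,90,99]),4).tolist() for k in range(3)])
    f=(abs(Q[...,0]-.65)<.3)&(abs(Q[...,1])<.4)&(abs(Q[...,2])<.008);print("floor",np.median(Q[f][:,2]))
E
```

```text
['vertical_fov', 'cx', 'cy', 'view']
[[0.5779 0.1722 0.0172]
 [0.5858 0.0945 0.0176]
 [0.459  0.1625 0.017 ]
 [0.4668 0.0813 0.0182]] mean [0.52236022 0.12760861 0.01748176]
yaw [np.float64(4.652235574772637), np.float64(6.331173553758444)] [np.float64(5.817841947680467), np.float64(5.50096010873847)]
top plate 545.7970581054688 131.3071746826172 (195.77696228027344, 109.94032287597656) 5.375035285949707 0.010753111331573362
851 [[0.4937, 0.503, 0.5217, 0.5469, 0.5621], [0.0878, 0.0938, 0.1265, 0.1636, 0.1705], [0.0684, 0.0716, 0.078, 0.093, 0.0948]]
floor -0.001263973836606147
scene plate 527.1002197265625 131.42514038085938 (152.533447265625, 110.32244873046875) 5.1874189376831055 0.010643921975738158
296 [[0.4942, 0.5054, 0.5375, 0.5578, 0.5667], [0.09, 0.0924, 0.11, 0.1685, 0.1737], [0.0685, 0.0703, 0.0764, 0.0921, 0.0948]]
floor -0.001529658333110695
```

>>> {"method": "move_arm", "body": {
  "jaw": [8.5, 8.5, 8.5, 8.5, 8.5, 8.5, 8.5, 8.5, 8.5, 8.5, 8.5, 8.5],
  "dp": [
    [0, 0, -2],
    [0, 0, -2],
    [0, 0, -1],
    [0, 0, 0],
    [0, 0, 0],
    [0, 0, 0],
    [0, 0, 0],
    [0, 0, 0],
    [0, 0, 0],
    [0, 0, 0],
    [0, 0, 0],
    [0, 0, 0]
  ],
  "turn": [
    [0, 0, -0.124],
    [0, 0, -0.124],
    [0, 0, -0.124],
    [0, 0, -0.124],
    [0, 0, -0.124],
    [0, 0, -0.124],
    [0, 0, -0.124],
    [0, 0, -0.124],
    [0, 0, -0.124],
    [0, 0, -0.124],
    [0, 0, -0.124],
    [0, 0, -0.124]
  ],
  "force": 60
}}

```text
time_s: 1.8
position: [0.2237, -0.5024, 0.2813]
tool_rot: [[-0.336, 0.942, -0.0], [0.942, 0.336, -0.0], [-0.0, -0.0, -1.0]]
ft_force: [0.1, 0.3, 0.6]
grip_width: 0.0848
gripper_force: 0.0
```

>>> {"method": "move_arm", "body": {
  "jaw": [8.5, 8.5, 8.5, 8.5, 8.5, 8.5, 8.5, 8.5, 8.5, 8.5, 8.5],
  "dp": [
    [0, 0, 0],
    [0, 0, 0],
    [0, 0, 0],
    [0, 0, 0],
    [0, 0, 0],
    [0, 0, 0],
    [0, 0, 0],
    [0, 0, 0],
    [0, 0, 0],
    [0, 0, 0],
    [0, 0, 0]
  ],
  "turn": [
    [0, 0, -0.1203],
    [0, 0, -0.1203],
    [0, 0, -0.1203],
    [0, 0, -0.1203],
    [0, 0, -0.1203],
    [0, 0, -0.1203],
    [0, 0, -0.1203],
    [0, 0, -0.1203],
    [0, 0, -0.1203],
    [0, 0, -0.1203],
    [0, 0, -0.1203]
  ]
}}

```text
time_s: 2.72
position: [0.2584, -0.4929, 0.2802]
tool_rot: [[-0.999, -0.021, -0.025], [-0.021, 1.0, -0.008], [0.025, -0.008, -1.0]]
ft_force: [-0.1, -0.7, 0.3]
grip_width: 0.0848
gripper_force: 0.0
```

>>> {"method": "move_arm", "body": {
  "jaw": [8.5, 8.5, 8.5, 8.5, 8.5, 8.5, 8.5, 8.5, 8.5, 8.5, 8.5, 8.5],
  "dp": [
    [-2.26, 3.16, 0],
    [-2.26, 3.16, 0],
    [-2.26, 3.16, 0],
    [-2.26, 3.16, 0],
    [-2.26, 3.16, 0],
    [-2.26, 3.16, 0],
    [-2.26, 3.16, 0],
    [-2.26, 3.16, 0],
    [-2.26, 3.16, 0],
    [-2.26, 3.16, 0],
    [-2.26, 3.16, 0],
    [-2.26, 3.16, 0]
  ],
  "turn": [
    [0, 0, 0],
    [0, 0, 0],
    [0, 0, 0],
    [0, 0, 0],
    [0, 0, 0],
    [0, 0, 0],
    [0, 0, 0],
    [0, 0, 0],
    [0, 0, 0],
    [0, 0, 0],
    [0, 0, 0],
    [0, 0, 0]
  ]
}}

```text
time_s: 3.72
position: [0.522, -0.1028, 0.2712]
tool_rot: [[-0.999, -0.029, -0.023], [-0.029, 1.0, -0.008], [0.024, -0.007, -1.0]]
ft_force: [2.0, -0.8, 0.4]
grip_width: 0.0854
gripper_force: 0.0
```

```bash
cat >> h.py <<'E'
from scipy.spatial.transform import Rotation as Ro
def go(pos,yawdeg):
    s=observe();R=np.array(s["tool_rot"]);y=np.radians(yawdeg);x=np.array([np.cos(y),np.sin(y),0]);z=np.array([0,0,-1.]);T=np.stack([x,np.cross(z,x),z],1)
    print("t",s["time_s"],"pos",np.round(s["position"],4),"q",np.round(s["q"],1),"F",np.round(s["ft_force"],1),"tau",np.round(s["wrist_torque"],2),"w",s["grip_width"])
    d=np.array(pos)-s["position"];print("dp now-axes cm",(R.T@d*100).round(3),"after-turn axes",(T.T@d*100).round(3),"rotvec",Ro.from_matrix(R.T@T).as_rotvec().round(4),"yaw",np.degrees(np.arctan2(R[1,0],R[0,0])))
E
python3 -c "
from h import *
go([.595,.136,.20],185.4)"
```

```text
t 3.7167 pos [ 0.522  -0.1028  0.2712] q [ -23.4   19.1   71.9   -0.9   90.1 -115.1] F [ 2.  -0.8  0.4] tau [-0.07 -0.06 -0.04] w 0.08537447174023885
dp now-axes cm [-8.142 23.706  6.759] after-turn axes [-9.513 23.083  7.117] rotvec [-0.0063 -0.0238 -0.0656] yaw -178.36505725667212
```

>>> {"method": "move_arm", "body": {
  "jaw": [8.5, 8.5, 8.5, 8.5, 8.5, 8.5, 8.5, 8.5, 8.5, 8.5],
  "dp": [
    [0, 0, 0],
    [-1.36, 3.3, 1],
    [-1.36, 3.3, 1],
    [-1.36, 3.3, 1],
    [-1.36, 3.3, 1],
    [-1.36, 3.3, 1],
    [-1.36, 3.3, 1],
    [-1.36, 3.3, 1],
    [0, 0, 0],
    [0, 0, 0]
  ],
  "turn": [
    [-0.0063, -0.0238, -0.0656],
    [0, 0, 0],
    [0, 0, 0],
    [0, 0, 0],
    [0, 0, 0],
    [0, 0, 0],
    [0, 0, 0],
    [0, 0, 0],
    [0, 0, 0],
    [0, 0, 0]
  ]
}}

```text
time_s: 4.55
position: [0.5941, 0.1359, 0.2001]
tool_rot: [[-0.995, -0.097, -0.002], [-0.097, 0.995, 0.0], [0.002, 0.0, -1.0]]
ft_force: [0.0, -0.3, -0.0]
grip_width: 0.0852
gripper_force: 0.0
```

```bash
python3 -c "
from h import *
go([.595,.136,.11],185.4)
a,_=cams.get_image('scene'); cv2.imwrite('pics/c.png',cv2.resize(a[130:290,190:370],None,fx=3,fy=3,interpolation=2)[...,::-1])"
```

```text
t 4.55 pos [0.5941 0.1359 0.2001] q [  1.8  29.1  67.3   0.   83.7 -93.8] F [ 0.  -0.3 -0. ] tau [-0.01 -0.03 -0.01] w 0.08519624034979993
dp now-axes cm [-1.060e-01 -1.000e-03  9.014e+00] after-turn axes [-8.900e-02  1.000e-03  9.014e+00] rotvec [ 0.0002 -0.0018  0.0028] yaw -174.4370024252096
```

View pics/c.png

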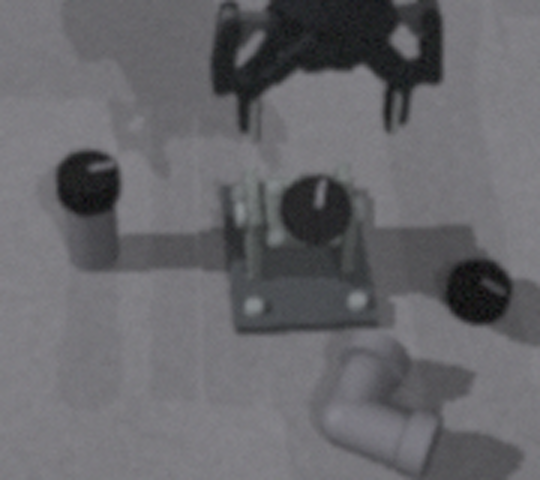

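>>> {"method": "move_arm", "body": {
  "jaw": [8.5, 8.5, 8.5, 8.5, 8.5, 4.6, 4.6, 4.6, 4.6, 4.6, 4.6, 4.6],
  "dp": [
    [0, 0, 2.2],
    [0, 0, 2.2],
    [-0.05, 0, 2.2],
    [-0.05, 0, 2.2],
    [0, 0, 0.2],
    [0, 0, 0],
    [0, 0, 0],
    [0, 0, 0],
    [0, 0, 0],
    [0, 0, 0],
    [0, 0, 0],
    [0, 0, 0]
  ],
  "turn": [
    [0, 0, 0],
    [0, 0, 0],
    [0, 0, 0],
    [0, 0, 0],
    [0, 0, 0],
    [0, 0, 0],
    [0, 0, 0],
    [0, 0, 0],
    [0, 0, 0],
    [0, 0, 0],
    [0, 0, 0],
    [0, 0, 0]
  ],
  "force": 40
}}

```text
time_s: 5.6
position: [0.5964, 0.1367, 0.1138]
tool_rot: [[-0.995, -0.095, 0.005], [-0.095, 0.995, 0.004], [-0.006, 0.004, -1.0]]
ft_force: [1.1, 11.3, 4.7]
grip_width: 0.0474
gripper_force: 40.4
```

```bash
python3 -c "
from h import *
go([.595,.136,.11],185.4)
a,_=cams.get_image('scene'); cv2.imwrite('pics/d.png',cv2.resize(a[130:290,190:370],None,fx=3,fy=3,interpolation=2)[...,::-1])"
```

```text
t 5.6 pos [0.5964 0.1367 0.1138] q [  1.7  33.6  74.4   0.2  71.7 -93.8] F [ 1.1 11.3  4.7] tau [ 1.79 -0.09  0.  ] w 0.047382326072984406
dp now-axes cm [ 0.144 -0.056  0.376] after-turn axes [ 0.142 -0.054  0.377] rotvec [0.0038 0.0056 0.0007] yaw -174.55983849320316
```

View pics/d.png

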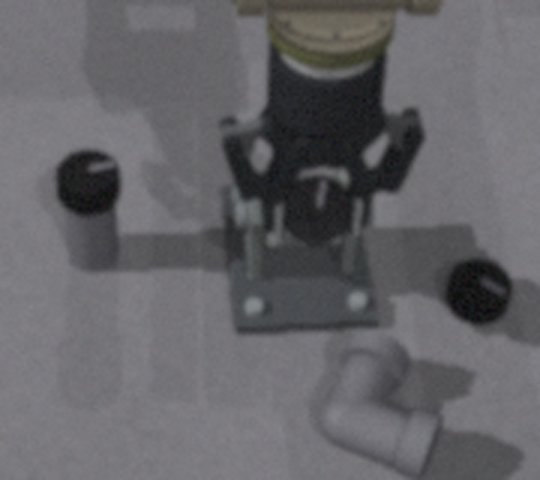

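>>> {"method": "move_arm", "body": {
  "jaw": [4.6, 4.6, 4.6, 4.6, 4.6, 4.6, 4.6],
  "dp": [
    [0, 0.1, 0],
    [0.6, 0, -0.51],
    [0.64, 0, -0.47],
    [0.67, 0, -0.42],
    [0.7, 0, -0.37],
    [0.72, 0, -0.31],
    [0, 0, 0]
  ],
  "turn": [
    [0, 0, 0],
    [0, 0, 0],
    [0, 0, 0],
    [0, 0, 0],
    [0, 0, 0],
    [0, 0, 0],
    [0, 0, 0]
  ]
}}

```text
time_s: 6.23
position: [0.5632, 0.1337, 0.1341]
tool_rot: [[-0.996, -0.094, 0.006], [-0.094, 0.996, 0.003], [-0.007, 0.003, -1.0]]
ft_force: [3.8, 8.9, -0.4]
grip_width: 0.0472
gripper_force: 42.9
```

```bash
python3 -c "
from h import *
go([.525,.130,.142],185.4)"
```

```text
t 6.2333 pos [0.5632 0.1337 0.1341] q [  1.6  29.4  78.7   0.2  71.6 -93.9] F [ 3.8  8.9 -0.4] tau [ 1.29 -0.73 -0.06] w 0.04716850152689855
dp now-axes cm [ 3.832 -0.004 -0.815] after-turn axes [ 3.838 -0.007 -0.789] rotvec [0.0025 0.0067 0.0002] yaw -174.58708723956968
```

>>> {"method": "move_arm", "body": {
  "jaw": [4.6, 4.6, 4.6, 4.6, 4.6, 4.6, 4.6, 4.6],
  "dp": [
    [0.75, 0.1, -0.25],
    [0.76, 0.1, -0.2],
    [0.77, 0.05, -0.15],
    [0.78, 0, -0.09],
    [0.78, 0, -0.03],
    [0, 0, 0],
    [0, 0, 0],
    [0, 0, 0]
  ],
  "turn": [
    [0, 0, 0],
    [0, 0, 0],
    [0, 0, 0],
    [0, 0, 0],
    [0, 0, 0],
    [0, 0, 0],
    [0, 0, 0],
    [0, 0, 0]
  ]
}}

```text
time_s: 6.9
position: [0.5261, 0.1305, 0.1419]
tool_rot: [[-0.996, -0.094, 0.009], [-0.094, 0.996, -0.001], [-0.008, -0.001, -1.0]]
ft_force: [4.0, -2.9, 4.2]
grip_width: 0.047
gripper_force: 43.7
```

```bash
python3 - <<'E'
from h import *
go([.525,.130,.142],185.4)
for n in("scene","top"):
    a,d=cams.get_image(n); np.save(n+"_d1.npy",d); np.save(n+"_P1.npy",deproj(n,d)); cv2.imwrite(f"pics/{n}1.png",a[...,::-1])
a=cv2.imread("pics/scene1.png")[130:250,230:350];b=cv2.imread("pics/top1.png")[150:270,170:290]
cv2.imwrite("pics/e.png",cv2.resize(np.hstack([a,b]),None,fx=3.3,fy=3.3,interpolation=2))
E
```

```text
t 6.9 pos [0.5261 0.1305 0.1419] q [  1.4  25.5  84.2  -0.1  69.8 -93.9] F [ 4.  -2.9  4.2] tau [-0.4  -1.02 -0.01] w 0.04696596885102273
dp now-axes cm [ 0.116 -0.04  -0.007] after-turn axes [ 0.117 -0.04  -0.006] rotvec [-0.0014  0.0084 -0.0005] yaw -174.62783190826363
```

View pics/e.png

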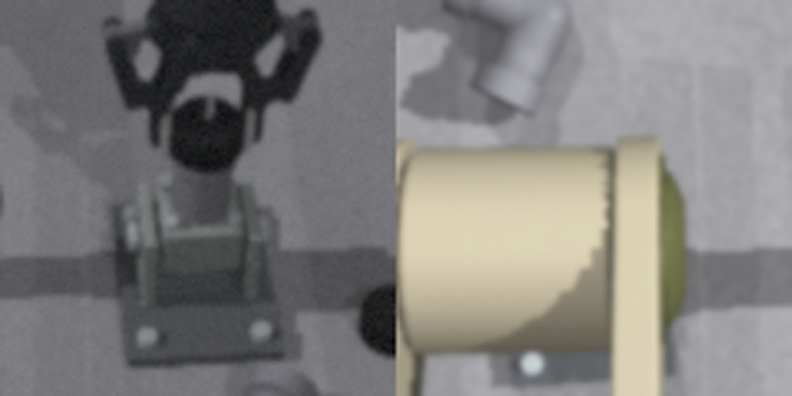

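```bash
python3 - <<'E'
from h import *
P=np.load("scene_P1.npy")
h=np.array([.9956,.0941,0]);l=np.array([-.0941,.9956,0]);o=np.array([.525,.1305,0])
X=(P-o)@h;Y=(P-o)@l;Z=P[...,2]
# profile: front extreme of X vs Z in central strip |Y|<.006
v,u=np.mgrid[:384,:512]
for r in range(158,235,2):
    m=(v==r)&(abs(Y)<.008)&(abs(X)<.12)
    if m.any(): print(r,m.sum(),"X %.4f Z %.4f"%(np.median(X[m]),np.median(Z[m])))
E
```

```text
160 8 X -0.0075 Z 0.1745
162 7 X -0.0027 Z 0.1732
164 7 X 0.0027 Z 0.1724
166 8 X 0.0083 Z 0.1714
168 8 X 0.0144 Z 0.1713
170 7 X 0.0206 Z 0.1714
172 8 X 0.0250 Z 0.1699
174 8 X 0.0306 Z 0.1695
176 8 X 0.0342 Z 0.1665
178 7 X 0.0328 Z 0.1598
180 7 X 0.0323 Z 0.1532
182 10 X 0.0317 Z 0.1462
184 7 X 0.0281 Z 0.1369
186 7 X 0.0250 Z 0.1274
188 7 X 0.0252 Z 0.1211
190 7 X 0.0250 Z 0.1146
192 8 X 0.0249 Z 0.1082
194 7 X 0.0233 Z 0.1003
196 7 X 0.0250 Z 0.0949
198 7 X 0.0214 Z 0.0846
200 7 X 0.0271 Z 0.0843
202 7 X 0.0289 Z 0.0801
204 7 X 0.0288 Z 0.0726
206 7 X 0.0278 Z 0.0652
208 6 X 0.0275 Z 0.0578
210 7 X 0.0262 Z 0.0498
212 7 X 0.0256 Z 0.0426
214 6 X 0.0037 Z 0.0104
216 7 X 0.0104 Z 0.0103
218 7 X 0.0167 Z 0.0105
220 7 X 0.0233 Z 0.0107
222 7 X 0.0298 Z 0.0111
224 7 X 0.0348 Z 0.0104
226 7 X 0.0413 Z 0.0107
228 6 X 0.0468 Z 0.0101
230 7 X 0.0540 Z 0.0114
232 7 X 0.0593 Z 0.0108
234 6 X 0.0657 Z 0.0108
```

```bash
cat > tilt.py <<'E'
from h import *
def tilts(P,o=(.525,.1305,0)):
    h=np.array([.9956,.0941,0]);l=np.array([-.0941,.9956,0]);o=np.array(o)
    X=(P-o)@h;Y=(P-o)@l;Z=P[...,2]
    def fit(m,name,dep,ind):
        m=m.copy()
        for _ in range(6):
            A=np.stack([ind[m],Y[m],np.ones(m.sum())],1);c=np.linalg.lstsq(A,dep[m],rcond=None)[0]
            r=dep-(c[0]*ind+c[1]*Y+c[2]); s=max(1.5*np.median(abs(r[m])),.0008)*1.5; m&=abs(r)<s
        print(name,m.sum(),"slope %.4f"%c[0],"at0 %.4f"%c[2], "rms %.4f"%r[m].std())
    fit((abs(Y)<.017)&(Z>.045)&(Z<.08)&(X>.015)&(X<.04),"block face dX/dZ",X,Z)
    fit((abs(Y)<.02)&(Z>.163)&(X>-.004)&(X<.029)&(X**2+Y**2<.03**2),"cap top dZ/dX",Z,X)
    for s in(1,-1): fit((abs(s*Y-.037)<.005)&(Z>.03)&(Z<.085)&(X>.015)&(X<.045),"cheek edge",X,Z)
    # axes by cylinder: per height slab least squares circle of fixed radius
    from scipy.optimize import least_squares
    for z0,z1,R in((.149,.164,.024),(.096,.127,.020)):
        m=(abs(Y)<R*.85)&(Z>z0)&(Z<z1)&(X>0)&(X<.045)
        g=lambda p:np.hypot(X[m]-p[0]-p[2]*(Z[m]-(z0+z1)/2),Y[m]-p[1])-R
        p=least_squares(g,[0,0,0],loss="soft_l1",f_scale=.001).x;print("cyl z",(z0+z1)/2,m.sum(),p.round(4))
E
python3 - <<'E'
from tilt import *
tilts(np.load("scene_P1.npy"))
E
```

```text
block face dX/dZ 99 slope 0.0987 at0 0.0216 rms 0.0006
cap top dZ/dX 873 slope 0.9258 at0 0.2901 rms 0.1112
cheek edge 38 slope -0.0550 at0 0.0367 rms 0.0007
cheek edge 41 slope -0.0125 at0 0.0421 rms 0.0009
cyl z 0.1565 80 [0.0094 0.0006 0.0883]
cyl z 0.1115 133 [0.0051 0.0007 0.0674]
```

```bash
python3 - <<'E'
from h import *
P=np.load("scene_P1.npy")
h=np.array([.9956,.0941,0]);l=np.array([-.0941,.9956,0]);o=np.array([.525,.1305,0])
X=(P-o)@h;Y=(P-o)@l;Z=P[...,2]
for s in(1,-1):
  for z in(.145,.15,.155,.16,.165,.17):
    m=(s*Y>.0255)&(s*Y<.034)&(abs(Z-z)<.004)&(X>-.02)&(X<.05)
    if m.any(): print(s,z,m.sum(),np.percentile(X[m],[10,50,90]).round(4))
P=np.load("top_P1.npy");print()
E
```

```text
1 0.145 1 [0.0111 0.0111 0.0111]
1 0.15 10 [0.0104 0.0124 0.0152]
1 0.155 12 [0.0107 0.012  0.0143]
1 0.16 9 [0.0093 0.0128 0.0138]
1 0.165 9 [0.0105 0.0132 0.0143]
1 0.17 13 [0.01   0.012  0.0138]
-1 0.145 1 [0.0168 0.0168 0.0168]
-1 0.15 8 [0.0095 0.0138 0.0159]
-1 0.155 9 [0.0109 0.0119 0.0147]
-1 0.16 11 [0.0101 0.0115 0.0145]
-1 0.165 11 [0.0095 0.0115 0.0142]
-1 0.17 11 [0.0081 0.0125 0.0136]
```

>>> {"method": "move_arm", "body": {
  "jaw": [6.5, 6.5, 6.5, 6.5, 6.5, 6.5, 4.5, 4.5, 4.5, 4.5, 4.5],
  "dp": [
    [0, 0, 0],
    [0, 0, 0],
    [0, 0, 0],
    [-0.4, 0, 0],
    [-0.4, 0, 0],
    [0, 0, 0],
    [0, 0, 0],
    [0, 0, 0],
    [0, 0, 0],
    [0, 0, 0],
    [0, 0, 0]
  ],
  "turn": [
    [0, 0, 0],
    [0, 0, 0],
    [0, 0, 0],
    [0, 0, 0],
    [0, 0, 0],
    [0, 0, 0],
    [0, 0, 0],
    [0, 0, 0],
    [0, 0, 0],
    [0, 0, 0],
    [0, 0, 0]
  ],
  "force": 80
}}

```text
time_s: 7.92
position: [0.5317, 0.1311, 0.1396]
tool_rot: [[-0.996, -0.094, 0.0], [-0.094, 0.996, -0.001], [-0.0, -0.001, -1.0]]
ft_force: [-0.4, -5.5, 4.3]
grip_width: 0.0467
gripper_force: 74.0
```

```bash
python3 - <<'E'
from tilt import *
go([.525,.1305,.142],185.4)
tilts(deproj("scene",cams.get_image("scene")[1]))
E
```

```text
t 7.9167 pos [0.5317 0.1311 0.1396] q [  1.5  26.4  83.1  -0.1  70.5 -93.9] F [-0.4 -5.5  4.3] tau [-0.82  0.19  0.07] w 0.04668761464092987
dp now-axes cm [ 0.675  0.002 -0.241] after-turn axes [ 0.675  0.003 -0.24 ] rotvec [-0.0014  0.0004 -0.0003] yaw -174.617636703924
block face dX/dZ 93 slope 0.1081 at0 0.0209 rms 0.0006
cap top dZ/dX 654 slope 0.1791 at0 0.2915 rms 0.1165
cheek edge 43 slope -0.0456 at0 0.0346 rms 0.0008
cheek edge 32 slope -0.0294 at0 0.0350 rms 0.0006
cyl z 0.1565 86 [0.0093 0.0006 0.0758]
cyl z 0.1115 133 [0.005  0.0006 0.0857]
```

>>> {"method": "move_arm", "body": {
  "jaw": [4.5, 4.5, 4.5, 4.5, 4.5, 4.5],
  "dp": [
    [0.32, -0.05, -0.03],
    [0.32, -0.05, -0.01],
    [0.31, 0, 0],
    [0, 0, 0],
    [0, 0, 0],
    [0, 0, 0]
  ],
  "turn": [
    [0, 0, 0],
    [0, 0, 0],
    [0, 0, 0],
    [0, 0, 0],
    [0, 0, 0],
    [0, 0, 0]
  ]
}}

```text
time_s: 8.47
position: [0.5246, 0.1303, 0.1403]
tool_rot: [[-0.996, -0.094, 0.007], [-0.094, 0.996, 0.001], [-0.007, 0.001, -1.0]]
ft_force: [8.9, 1.6, -0.9]
grip_width: 0.0459
gripper_force: 74.0
```

```bash
python3 - <<'E'
from tilt import *
go([.525,.1305,.142],185.4)
P=deproj("scene",cams.get_image("scene")[1]);np.save("scene_P2.npy",P)
tilts(P)
E
```

```text
t 8.4667 pos [0.5246 0.1303 0.1403] q [  1.4  25.5  84.5   0.1  69.6 -94. ] F [ 8.9  1.6 -0.9] tau [ 0.3  -1.72 -0.12] w 0.04586483590481109
dp now-axes cm [-0.04   0.017 -0.171] after-turn axes [-0.039  0.017 -0.172] rotvec [ 0.0005  0.0068 -0.0004] yaw -174.62566993697433
block face dX/dZ 97 slope 0.0491 at0 0.0238 rms 0.0008
cap top dZ/dX 906 slope 0.6453 at0 0.2926 rms 0.1111
cheek edge 49 slope -0.0491 at0 0.0248 rms 0.0011
cheek edge 45 slope -0.0105 at0 0.0313 rms 0.0010
cyl z 0.1565 91 [0.0027 0.0006 0.0375]
cyl z 0.1115 138 [0.0011 0.0003 0.0255]
```

>>> {"method": "move_arm", "body": {
  "jaw": [4.5, 4.5, 4.5, 6.5, 6.5, 6.5],
  "dp": [
    [0.3, 0, 0],
    [0, 0, 0],
    [0, 0, 0],
    [0, 0, 0],
    [0, 0, 0],
    [0, 0, 0]
  ],
  "turn": [
    [0, 0, 0],
    [0, 0, 0],
    [0, 0, 0],
    [0, 0, 0],
    [0, 0, 0],
    [0, 0, 0]
  ]
}}

```text
time_s: 9.02
position: [0.5187, 0.1298, 0.1393]
tool_rot: [[-0.996, -0.094, -0.001], [-0.094, 0.996, 0.0], [0.001, 0.0, -1.0]]
ft_force: [-0.1, -0.5, 0.1]
grip_width: 0.0652
gripper_force: 0.0
```

```bash
python3 - <<'E'
from tilt import *
go([.525,.1305,.138],185.4)
P=deproj("scene",cams.get_image("scene")[1]);np.save("scene_P3.npy",P)
tilts(P)
E
```

```text
t 9.0167 pos [0.5187 0.1298 0.1393] q [  1.4  25.3  85.2   0.   69.6 -94.1] F [-0.1 -0.5  0.1] tau [-0.01 -0.   -0.01] w 0.0652287902903208
dp now-axes cm [-0.635  0.006  0.128] after-turn axes [-0.635  0.006  0.128] rotvec [ 0.0004 -0.0014  0.    ] yaw -174.5998903515335
block face dX/dZ 98 slope -0.0205 at0 0.0281 rms 0.0006
cap top dZ/dX 1024 slope 2.7132 at0 0.2731 rms 0.1024
cheek edge 48 slope -0.0065 at0 0.0299 rms 0.0011
cheek edge 52 slope -0.0278 at0 0.0438 rms 0.0012
cyl z 0.1565 91 [-0.0001  0.0006  0.0733]
cyl z 0.1115 146 [-0.0004  0.0006  0.0007]
```

>>> {"method": "move_arm", "body": {
  "jaw": [6.5, 6.5, 4.5, 4.5, 4.5, 4.5, 4.5, 4.5],
  "dp": [
    [-0.63, 0.03, 0],
    [0, 0, 0],
    [0, 0, 0],
    [0, 0, 0],
    [0, 0, 0],
    [0, 0, 0],
    [0, 0, 0],
    [0, 0, 0]
  ],
  "turn": [
    [0, 0, 0],
    [0, 0, 0],
    [0, 0, 0],
    [0, 0, 0],
    [0, 0, 0],
    [0, 0, 0],
    [0, 0, 0],
    [0, 0, 0]
  ],
  "force": 60
}}

```text
time_s: 9.73
position: [0.5255, 0.1304, 0.1397]
tool_rot: [[-0.996, -0.094, 0.0], [-0.094, 0.996, -0.0], [-0.0, -0.0, -1.0]]
ft_force: [-1.0, -3.4, 3.6]
grip_width: 0.0467
gripper_force: 61.1
```

>>> {"method": "move_arm", "body": {
  "jaw": [4.5, 4.5, 4.5, 4.5, 4.5, 4.5, 4.5, 4.5, 4.5, 4.5, 4.5, 4.5],
  "dp": [
    [0, 0, 0.012],
    [0, 0, 0.012],
    [0, 0, 0.012],
    [0, 0, 0.012],
    [0, 0, 0.012],
    [0, 0, 0.012],
    [0, 0, 0.012],
    [0, 0, 0.012],
    [0, 0, 0.012],
    [0, 0, 0.012],
    [0, 0, 0.012],
    [0, 0, 0.012]
  ],
  "turn": [
    [0, 0, 0.12],
    [0, 0, 0.12],
    [0, 0, 0.12],
    [0, 0, 0.12],
    [0, 0, 0.12],
    [0, 0, 0.12],
    [0, 0, 0.12],
    [0, 0, 0.12],
    [0, 0, 0.12],
    [0, 0, 0.12],
    [0, 0, 0.12],
    [0, 0, 0.12]
  ]
}}

```text
time_s: 10.73
position: [0.5241, 0.1278, 0.1382]
tool_rot: [[-0.217, 0.976, -0.004], [0.976, 0.217, -0.006], [-0.005, -0.005, -1.0]]
ft_force: [-8.0, -18.7, 8.4]
grip_width: 0.0469
gripper_force: 61.4
```

```bash
python3 - <<'E'
from tilt import *
go([.525,.1305,.138],95.4)
P=deproj("scene",cams.get_image("scene")[1]);np.save("scene_P4.npy",P)
tilts(P)
E
```

```text
t 10.7333 pos [0.5241 0.1278 0.1382] q [  1.3  25.9  84.3  -0.4  70.  -11.1] F [ -8.  -18.7   8.4] tau [-2.95  1.45  0.16] w 0.04693418843969835
dp now-axes cm [0.249 0.146 0.013] after-turn axes [0.265 0.114 0.015] rotvec [-0.0049  0.0052  0.1247] yaw 102.54735475015748
block face dX/dZ 135 slope 0.0161 at0 0.0256 rms 0.0011
cap top dZ/dX 306 slope -1.5111 at0 0.4444 rms 0.0108
cheek edge 40 slope -0.0203 at0 0.0308 rms 0.0006
cheek edge 42 slope -0.0648 at0 0.0504 rms 0.0010
cyl z 0.1565 86 [ 0.0129  0.0066 -0.0015]
cyl z 0.1115 147 [-0.0002  0.0003  0.0078]
```

>>> {"method": "move_arm", "body": {
  "jaw": [6.5, 6.5, 6.5],
  "dp": [
    [0, 0, 0],
    [0, 0, 0],
    [0, 0, 0]
  ],
  "turn": [
    [0, 0, 0.0],
    [0, 0, 0.0],
    [0, 0, 0]
  ]
}}

```text
time_s: 11.03
position: [0.5253, 0.1309, 0.1379]
tool_rot: [[-0.223, 0.975, -0.001], [0.975, 0.223, 0.001], [0.001, -0.0, -1.0]]
ft_force: [-0.2, 0.2, -0.2]
grip_width: 0.0648
gripper_force: 0.0
```

```bash
python3 - <<'E'
from tilt import *
go([.525,.1308,.138],102)
P=deproj("scene",cams.get_image("scene")[1]);np.save("scene_P5.npy",P)
tilts(P)
E
```

```text
t 11.0333 pos [0.5253 0.1309 0.1379] q [  1.4  25.9  84.3   0.1  69.8 -11.5] F [-0.2  0.2 -0.2] tau [ 0.08  0.01 -0.03] w 0.0647826273627455
dp now-axes cm [-0.008 -0.034 -0.013] after-turn axes [-0.008 -0.034 -0.013] rotvec [-0.0004 -0.0009  0.0159] yaw 102.90814798317524
block face dX/dZ 85 slope -0.0158 at0 0.0277 rms 0.0006
cap top dZ/dX 307 slope -1.5126 at0 0.4438 rms 0.0111
cheek edge 51 slope -0.0893 at0 0.0306 rms 0.0010
cheek edge 30 slope -0.0535 at0 0.0398 rms 0.0006
cyl z 0.1565 68 [0.0198 0.0104 0.1129]
cyl z 0.1115 125 [0.0001 0.0007 0.0244]
```

>>> {"method": "move_arm", "body": {
  "jaw": [4.5, 4.5, 4.5, 4.5, 4.5],
  "dp": [
    [0, 0, 0],
    [0, 0, 0],
    [0, 0, 0],
    [0, 0, 0],
    [0, 0, 0]
  ],
  "turn": [
    [0, 0, 0],
    [0, 0, 0],
    [0, 0, 0],
    [0, 0, 0],
    [0, 0, 0]
  ]
}}

```text
time_s: 11.5
position: [0.5248, 0.1308, 0.1384]
tool_rot: [[-0.224, 0.975, -0.002], [0.975, 0.224, -0.0], [0.0, -0.002, -1.0]]
ft_force: [-3.3, -0.7, 4.9]
grip_width: 0.0465
gripper_force: 60.5
```

>>> {"method": "move_arm", "body": {
  "jaw": [4.5, 4.5, 4.5, 4.5, 4.5, 4.5],
  "dp": [
    [0, 0, 0.012],
    [0, 0, 0.012],
    [0, 0, 0.012],
    [0, 0, 0.012],
    [0, 0, 0.012],
    [0, 0, 0.012]
  ],
  "turn": [
    [0, 0, 0.12],
    [0, 0, 0.12],
    [0, 0, 0.12],
    [0, 0, 0.12],
    [0, 0, 0.12],
    [0, 0, 0.12]
  ]
}}

```text
time_s: 12.0
position: [0.525, 0.1307, 0.1377]
tool_rot: [[0.48, 0.877, -0.001], [0.877, -0.48, -0.0], [-0.001, -0.001, -1.0]]
ft_force: [-2.1, -0.9, 5.5]
grip_width: 0.0465
gripper_force: 60.5
```

```bash
python3 - <<'E'
from tilt import *
go([.525,.1308,.138],102)
P=deproj("scene",cams.get_image("scene")[1])
tilts(P)
E
```

```text
t 12.0 pos [0.525  0.1307 0.1377] q [ 1.4 25.9 84.3 -0.  69.8 30.1] F [-2.1 -0.9  5.5] tau [-0.18  0.7   0.11] w 0.04650174189085613
dp now-axes cm [ 0.008 -0.009 -0.028] after-turn axes [ 0.012 -0.001 -0.028] rotvec [-9.000e-04  3.000e-04 -7.097e-01] yaw 61.33617621164749
block face dX/dZ 124 slope 0.0035 at0 0.0266 rms 0.0009
cap top dZ/dX 598 slope -2.2198 at0 0.3785 rms 0.1035
cheek edge 51 slope 0.0156 at0 0.0323 rms 0.0013
cheek edge 33 slope -0.0284 at0 0.0487 rms 0.0007
cyl z 0.1565 88 [ 0.0087 -0.0091 -0.0288]
cyl z 0.1115 142 [0.0009 0.0004 0.0346]
```

>>> {"method": "move_arm", "body": {
  "jaw": [4.5, 4.5, 4.5, 4.5],
  "dp": [
    [0, 0, 0.01],
    [0, 0, 0.01],
    [0, 0, 0.01],
    [0, 0, 0.01]
  ],
  "turn": [
    [0, 0, 0.1],
    [0, 0, 0.1],
    [0, 0, 0.1],
    [0, 0, 0.1]
  ]
}}

```text
time_s: 12.38
position: [0.5252, 0.1306, 0.1373]
tool_rot: [[0.783, 0.622, -0.001], [0.622, -0.783, -0.0], [-0.001, 0.0, -1.0]]
ft_force: [-2.2, -2.9, 5.6]
grip_width: 0.0464
gripper_force: 60.6
```

```bash
python3 - <<'E'
from tilt import *
go([.525,.1308,.138],61.3)
E
```

```text
t 12.3833 pos [0.5252 0.1306 0.1373] q [ 1.4 26.  84.3 -0.  69.8 53. ] F [-2.2 -2.9  5.6] tau [-0.39  0.59  0.07] w 0.046363555158681104
dp now-axes cm [-0.    -0.031 -0.068] after-turn axes [ 0.012 -0.028 -0.068] rotvec [-1.000e-04  7.000e-04 -3.984e-01] yaw 38.475464480995264
```

>>> {"method": "move_arm", "body": {
  "jaw": [4.5, 4.5, 4.5, 4.5],
  "dp": [
    [0, 0, 0.01],
    [0, 0, 0.01],
    [0, 0, 0.01],
    [0, 0, 0.01]
  ],
  "turn": [
    [0, 0, 0.1],
    [0, 0, 0.1],
    [0, 0, 0.1],
    [0, 0, 0.1]
  ]
}}

```text
time_s: 12.72
position: [0.5252, 0.1303, 0.137]
tool_rot: [[0.963, 0.27, -0.0], [0.27, -0.963, -0.001], [-0.001, 0.001, -1.0]]
ft_force: [-1.9, -3.0, 5.5]
grip_width: 0.0464
gripper_force: 60.6
```

```bash
python3 - <<'E'
from tilt import *
go([.525,.1308,.138],61.3)
E
```

```text
t 12.7167 pos [0.5252 0.1303 0.137 ] q [ 1.4 26.  84.4 -0.1 69.7 75.8] F [-1.9 -3.   5.5] tau [-0.61  0.58  1.88] w 0.046352895189698984
dp now-axes cm [-0.01  -0.052 -0.104] after-turn axes [ 0.03  -0.044 -0.104] rotvec [ 7.000e-04  1.100e-03 -7.969e-01] yaw 15.640710368553787
```

>>> {"method": "move_arm", "body": {
  "jaw": [4.5, 4.5],
  "dp": [
    [0, 0, 0],
    [0, 0, 0]
  ],
  "turn": [
    [0, 0, 0.06],
    [0, 0, 0]
  ]
}}

```text
time_s: 12.88
position: [0.5261, 0.1306, 0.1371]
tool_rot: [[0.976, 0.216, 0.002], [0.216, -0.976, -0.001], [0.002, 0.001, -1.0]]
ft_force: [2.3, -1.6, 4.2]
grip_width: 0.0468
gripper_force: 61.1
```

```bash
python3 - <<'E'
from tilt import *
go([.525,.1308,.138],15.64)
E
```

```text
t 12.8833 pos [0.5261 0.1306 0.1371] q [ 1.5 26.  84.3 -0.1 69.6 79. ] F [ 2.3 -1.6  4.2] tau [-0.36 -0.27  1.88] w 0.046795267560467174
dp now-axes cm [-0.106 -0.043 -0.087] after-turn axes [-0.103 -0.049 -0.087] rotvec [ 0.0015 -0.0018 -0.0555] yaw 12.460736662548635
```

>>> {"method": "move_arm", "body": {
  "jaw": [4.5, 4.5],
  "dp": [
    [0, 0, 0],
    [0, 0, 0]
  ],
  "turn": [
    [0, 0, -0.03],
    [0, 0, 0]
  ]
}}

```text
time_s: 13.05
position: [0.5261, 0.1306, 0.1371]
tool_rot: [[0.969, 0.247, 0.002], [0.247, -0.969, -0.0], [0.002, 0.001, -1.0]]
ft_force: [2.3, -2.0, 5.0]
grip_width: 0.0466
gripper_force: 61.2
```

```bash
python3 - <<'E'
from tilt import *
go([.525,.1308,.138],15.64)
E
```

```text
t 13.05 pos [0.5261 0.1306 0.1371] q [ 1.4 26.  84.3 -0.  69.6 77.1] F [ 2.3 -2.   5. ] tau [-0.29 -0.31  1.28] w 0.046609687896835096
dp now-axes cm [-0.103 -0.042 -0.091] after-turn axes [-0.102 -0.044 -0.091] rotvec [ 0.0007 -0.0017 -0.0229] yaw 14.327015713669887
```

>>> {"method": "move_arm", "body": {
  "jaw": [4.5, 4.5],
  "dp": [
    [0, 0, 0],
    [0, 0, 0]
  ],
  "turn": [
    [0, 0, -0.05],
    [0, 0, 0]
  ]
}}

```text
time_s: 13.22
position: [0.5261, 0.1307, 0.1371]
tool_rot: [[0.956, 0.293, 0.002], [0.293, -0.956, 0.001], [0.002, -0.0, -1.0]]
ft_force: [2.3, -0.9, 5.0]
grip_width: 0.0468
gripper_force: 61.2
```

```bash
python3 - <<'E'
from tilt import *
go([.525,.1308,.138],15.64)
E
```

```text
t 13.2167 pos [0.5261 0.1307 0.1371] q [ 1.4 26.  84.3  0.  69.6 74.3] F [ 2.3 -0.9  5. ] tau [-0.15 -0.3   0.18] w 0.04675054818717847
dp now-axes cm [-0.104 -0.038 -0.089] after-turn axes [-0.105 -0.036 -0.088] rotvec [-0.     -0.0019  0.0249] yaw 17.065478249355248
```

>>> {"method": "move_arm", "body": {
  "jaw": [4.5, 4.5],
  "dp": [
    [0, 0, 0],
    [0, 0, 0]
  ],
  "turn": [
    [0, 0, -0.03],
    [0, 0, 0]
  ]
}}

```text
time_s: 13.38
position: [0.5261, 0.1308, 0.1371]
tool_rot: [[0.947, 0.321, 0.002], [0.321, -0.947, 0.001], [0.002, -0.0, -1.0]]
ft_force: [2.8, 0.2, 4.8]
grip_width: 0.0467
gripper_force: 61.3
```

```bash
python3 - <<'E'
from tilt import *
go([.525,.1308,.138],15.64)
E
```

```text
t 13.3833 pos [0.5261 0.1308 0.1371] q [ 1.4 26.  84.3  0.1 69.6 72.7] F [2.8 0.2 4.8] tau [-0.12 -0.29 -0.04] w 0.04671243384323986
dp now-axes cm [-0.101 -0.036 -0.087] after-turn axes [-0.103 -0.031 -0.086] rotvec [-0.0004 -0.0019  0.0533] yaw 18.69478264769807
```

>>> {"method": "move_arm", "body": {
  "jaw": [4.5, 4.5, 4.5, 4.5, 4.5, 4.5, 4.5, 4.5, 4.5, 4.5, 4.5, 4.5],
  "dp": [
    [0, 0, -0.012],
    [0, 0, -0.012],
    [0, 0, -0.012],
    [0, 0, -0.012],
    [0, 0, -0.012],
    [0, 0, -0.012],
    [0, 0, -0.012],
    [0, 0, -0.012],
    [0, 0, -0.012],
    [0, 0, -0.012],
    [0, 0, -0.012],
    [0, 0, -0.012]
  ],
  "turn": [
    [0, 0, -0.12],
    [0, 0, -0.12],
    [0, 0, -0.12],
    [0, 0, -0.12],
    [0, 0, -0.12],
    [0, 0, -0.12],
    [0, 0, -0.12],
    [0, 0, -0.12],
    [0, 0, -0.12],
    [0, 0, -0.12],
    [0, 0, -0.06],
    [0, 0, 0]
  ]
}}

```text
time_s: 14.38
position: [0.5244, 0.132, 0.1383]
tool_rot: [[-0.018, 1.0, -0.002], [1.0, 0.018, 0.003], [0.003, -0.002, -1.0]]
ft_force: [-3.3, 5.3, 6.3]
grip_width: 0.0467
gripper_force: 61.5
```

```bash
python3 - <<'E'
from tilt import *
go([.525,.1308,.138],107.8)
a,d=cams.get_image("scene");P=deproj("scene",d);cv2.imwrite('pics/f.png',cv2.resize(a[130:250,230:350],None,fx=4,fy=4,interpolation=2)[...,::-1])
tilts(P)
E
```

```text
t 14.3833 pos [0.5244 0.132  0.1383] q [ 1.5 25.9 84.3  0.2 70.   0.4] F [-3.3  5.3  6.3] tau [0.92 0.82 0.05] w 0.04674813683124843
dp now-axes cm [-0.118  0.058  0.025] after-turn axes [-0.129  0.021  0.026] rotvec [-0.0018 -0.0034 -0.2928] yaw 91.02637194323445
block face dX/dZ 84 slope -0.0259 at0 0.0282 rms 0.0006
cap top dZ/dX 282 slope -0.2929 at0 0.4378 rms 0.0013
cheek edge 52 slope -0.0467 at0 0.0278 rms 0.0013
cheek edge 52 slope -0.0497 at0 0.0419 rms 0.0010
cyl z 0.1565 86 [0.0133 0.0058 0.0249]
cyl z 0.1115 143 [0.0006 0.0007 0.0266]
```

View pics/f.png

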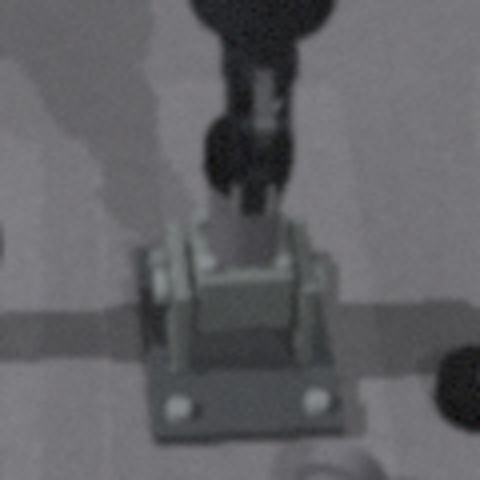

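>>> {"method": "move_arm", "body": {
  "jaw": [4.5, 4.5, 4.5, 4.5, 4.5],
  "dp": [
    [0, 0, -0.01],
    [0, 0, -0.01],
    [0, 0, -0.01],
    [0, 0, 0],
    [0, 0, 0]
  ],
  "turn": [
    [0, 0, -0.1],
    [0, 0, -0.1],
    [0, 0, -0.09],
    [0, 0, 0],
    [0, 0, 0]
  ]
}}

```text
time_s: 14.85
position: [0.5239, 0.1319, 0.1385]
tool_rot: [[-0.3, 0.954, -0.004], [0.954, 0.3, 0.003], [0.004, -0.003, -1.0]]
ft_force: [-6.9, 4.6, 8.5]
grip_width: 0.0469
gripper_force: 61.6
```

```bash
python3 - <<'E'
from tilt import *
go([.525,.1308,.138],107.8)
Ps=[deproj("scene",cams.get_image("scene")[1]) for _ in range(4)]
for P in Ps: tilts(P)
E
```

```text
t 14.85 pos [0.5239 0.1319 0.1385] q [  1.5  25.8  84.3   0.2  70.1 -16.1] F [-6.9  4.6  8.5] tau [0.84 1.2  0.1 ] w 0.04694116716947462
dp now-axes cm [-0.136  0.07   0.046] after-turn axes [-0.136  0.069  0.046] rotvec [-0.0025 -0.0037 -0.0055] yaw 107.48393018566748
block face dX/dZ 88 slope 0.0498 at0 0.0239 rms 0.0006
cap top dZ/dX 521 slope -3.5646 at0 0.4284 rms 0.0838
cheek edge 45 slope -0.0882 at0 0.0284 rms 0.0013
cheek edge 39 slope -0.0077 at0 0.0345 rms 0.0009
cyl z 0.1565 91 [ 0.0115  0.0093 -0.0177]
cyl z 0.1115 143 [0.0008 0.0005 0.0358]
block face dX/dZ 86 slope 0.0301 at0 0.0251 rms 0.0006
cap top dZ/dX 518 slope -4.1554 at0 0.4428 rms 0.0811
cheek edge 38 slope -0.0197 at0 0.0260 rms 0.0006
cheek edge 36 slope -0.0369 at0 0.0431 rms 0.0008
cyl z 0.1565 97 [0.0123 0.0091 0.0654]
cyl z 0.1115 143 [0.0008 0.001  0.0158]
block face dX/dZ 114 slope 0.0213 at0 0.0256 rms 0.0009
cap top dZ/dX 556 slope -2.7071 at0 0.4073 rms 0.0919
cheek edge 30 slope -0.0756 at0 0.0403 rms 0.0006
cheek edge 46 slope 0.0278 at0 0.0332 rms 0.0010
cyl z 0.1565 87 [0.0115 0.0077 0.1108]
cyl z 0.1115 132 [0.0007 0.0006 0.0474]
block face dX/dZ 105 slope 0.0363 at0 0.0245 rms 0.0008
cap top dZ/dX 557 slope -3.0642 at0 0.4160 rms 0.0907
cheek edge 42 slope -0.0391 at0 0.0279 rms 0.0006
cheek edge 51 slope -0.0139 at0 0.0410 rms 0.0014
cyl z 0.1565 91 [0.0122 0.0093 0.0927]
cyl z 0.1115 138 [0.0007 0.001  0.0364]
```

>>> {"method": "move_arm", "body": {
  "jaw": [4.5, 4.5, 4.5, 4.5, 4.5, 4.5],
  "dp": [
    [0.04, -0.2, 0],
    [0.04, -0.2, 0],
    [0.04, -0.2, 0],
    [0, 0, 0],
    [0, 0, 0],
    [0, 0, 0]
  ],
  "turn": [
    [0, 0, -0.005],
    [0, 0, 0],
    [0, 0, 0],
    [0, 0, 0],
    [0, 0, 0],
    [0, 0, 0]
  ]
}}

```text
time_s: 15.55
position: [0.521, 0.1316, 0.1388]
tool_rot: [[-0.304, 0.953, 0.005], [0.953, 0.304, 0.004], [0.003, 0.006, -1.0]]
ft_force: [5.8, 8.2, 1.0]
grip_width: 0.0466
gripper_force: 61.8
```

```bash
cat >> tilt.py <<'E'
def axis(n=6):
    from scipy.optimize import least_squares
    h=np.array([.9956,.0941,0]);l=np.array([-.0941,.9956,0]);o=np.array([.525,.1305,0]);out=[]
    for _ in range(n):
        P=deproj("scene",cams.get_image("scene")[1]);X=(P-o)@h;Y=(P-o)@l;Z=P[...,2]
        m=(abs(Y)<.017)&(Z>.096)&(Z<.127)&(X>0)&(X<.045)
        out.append(least_squares(lambda p:np.hypot(X[m]-p[0]-p[1]*(Z[m]-.1115),Y[m]-p[2])-.02,[0,0,0],loss="soft_l1",f_scale=.001).x)
        b=(abs(Y)<.016)&(Z>.047)&(Z<.079)&(X>.018)&(X<.036)
        out[-1]=np.r_[out[-1],np.polyfit(Z[b],X[b],1)[0]]
    out=np.array(out);print("pipe X@.1115, slope, Y, block slope",out.mean(0).round(4),"+-",(out.std(0)/n**.5).round(4))
E
python3 - <<'E'
from tilt import *
go([.525,.1308,.138],107.8)
axis()
E
```

```text
t 15.55 pos [0.521  0.1316 0.1388] q [  1.4  25.4  85.1   0.3  69.3 -16.4] F [5.8 8.2 1. ] tau [ 1.41 -1.41 -0.05] w 0.04655729355671818
dp now-axes cm [-0.196  0.352  0.085] after-turn axes [-0.196  0.353  0.084] rotvec [ 0.0059 -0.0026 -0.0016] yaw 107.70728810549303
pipe X@.1115, slope, Y, block slope [-0.0009 -0.0095  0.0006 -0.0112] +- [0.     0.0046 0.0001 0.0059]
```

```bash
python3 - <<'E'
from h import *
from scipy.optimize import least_squares
o=[]
for k in range(6):
    P=deproj("scene",cams.get_image("scene")[1]);X,Y,Z=P[...,0],P[...,1],P[...,2]
    m=(abs(Y+.031)<.016)&(Z>.015)&(Z<.062)&(X>.50)&(X<.57)
    p=least_squares(lambda p:np.hypot(X[m]-p[0]-p[1]*(Z[m]-.04),Y[m]-p[2])-.02,[.525,0,-.031],loss="soft_l1",f_scale=.001).x
    o.append(p)
print(m.sum(),np.mean(o,0),np.std(o,0)/6**.5)
E
```

```text
186 [ 0.52401563  0.0012292  -0.03140071] [3.59455672e-05 2.65446686e-03 9.11235482e-05]
```

>>> {"method": "move_arm", "body": {
  "jaw": [4.5, 4.5, 4.5, 4.5, 4.5],
  "dp": [
    [0.06, 0.08, 0],
    [0.06, 0.07, 0],
    [0, 0, 0],
    [0, 0, 0],
    [0, 0, 0]
  ],
  "turn": [
    [0, 0, 0],
    [0, 0, 0],
    [0, 0, 0],
    [0, 0, 0],
    [0, 0, 0]
  ]
}}

```text
time_s: 16.57
position: [0.521, 0.1317, 0.1387]
tool_rot: [[-0.305, 0.952, 0.002], [0.952, 0.305, 0.001], [0.0, 0.002, -1.0]]
ft_force: [4.9, 2.1, 3.9]
grip_width: 0.0463
gripper_force: 62.2
```

```bash
python3 - <<'E'
from tilt import *
go([.525,.1308,.138],107.8)
axis()
r=cams.outline_of("scene","spare_cap");print([np.round(x["box"],3)*[512,384,512,384] for x in r[:1]])
E
```

```text
t 16.5667 pos [0.521  0.1317 0.1387] q [  1.5  25.5  84.9   0.1  69.5 -16.2] F [4.9 2.1 3.9] tau [ 0.47 -1.11 -0.08] w 0.04634793253420588
dp now-axes cm [-0.211  0.348  0.066] after-turn axes [-0.211  0.348  0.065] rotvec [ 0.0019 -0.0004 -0.0011] yaw 107.73902585720037
pipe X@.1115, slope, Y, block slope [-0.001  -0.0093  0.0007 -0.0116] +- [0.0001 0.0041 0.0001 0.0041]
[array([350.208, 229.248,  23.552,  19.968])]
```

```bash
python3 -c "
from rig import ticket
print(ticket.close_job())"
```

```text
the job is handed in; nothing more can be done
None
```

The job is handed in: the pipe stands upright to within about 0.5°, the cap was screwed down to its hard stop and backed off about 90°, and the gripper still holds it. The arm never went near the loose fittings; of these I re-checked only the spare cap, which had not moved.

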